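# Shut the air fryer's baskets and start it

## Task

Both baskets of the air fryer have been filled and left part-way out. Push each one fully home with your fingertips - don't grip the handles and don't slam the baskets - then press the green start key all the way down and let it go. Leave the red key, the cup, the flour bag and the wooden spatula alone.

Things in the scene. Friction and masses are not known exactly. Their poses are not given: they have to be found in the camera images.
- fryer: grey two-basket air fryer fixed on the table, 350 mm wide (y), 285 deep (x), 265 high. Origin: on the table, middle of the lower edge of its front. x points from the front (plane x = 0) into the fryer, y to the left as you face the front, z up. Baskets side by side come out to -x; above them a dark control panel slopes from z = 200 mm at x = 0 up to the flat top, z = 265 at x = 150.
- basket_left (a joint): how far the left basket stands out, m: 0 fully home, up to 0.14; it stays where it is left and runs against a firm stop at 0
- basket_right (a joint): how far the right basket stands out, m: 0 fully home, up to 0.14; it stays where it is left and runs against a firm stop at 0
- handle_left (a point): centre of the flat free end of the left basket's handle (fryer y = +86 mm): a dark level bar 36 mm wide, 28 mm thick (z 116 to 144 mm) along the fryer's x, its end 92 mm in front of the fryer's front plane when home, plus the joint value. Pushed here along the fryer's +x the basket slides in against about 3 N of friction. Axes parallel to the fryer's.
- handle_right (a point): centre of the flat free end of the right basket's handle (fryer y = -86 mm): a dark level bar 36 mm wide, 28 mm thick (z 116 to 144 mm) along the fryer's x, its end 92 mm in front of the fryer's front plane when home, plus the joint value. Pushed here along the fryer's +x the basket slides in against about 3 N of friction. Axes parallel to the fryer's.
- start_key_top (a point): top centre of the green start key: round, 30 mm across, 10 mm proud, on the right half of the sloping panel as you face the front (fryer x 58, y -90, z 236 mm). z axis: the key's own axis, square to the panel (23.4 degrees from vertical, leaning to the front). Pressed along -z or straight down; travel 5 mm, about 5 N fully down; springs back.
- start_key (a joint): how far the start key is pressed in, m: 0 released, 0.005 fully down
- off_key_top (a point): centre of the top of the red off key, the same key on the left half of the panel (fryer y +90 mm); not to be pressed
- off_key (a joint): how far the red off key is pressed in, m: 0 released, 0.005 fully down
- cup: blue ceramic cup, 68 mm across at the rim, 80 mm high, standing loose on the table in front of the fryer between the lines of the two handles. Origin: centre of its foot, z up.
- flour: brown paper flour bag with a folded pale top, 70 x 105 x 190 mm high, standing loose on the table 330 to 390 mm in front of the fryer's front, a little right of its middle. Origin: centre of its underside, z up.
- spatula: wooden spatula lying loose flat on the table in front of the fryer, left of the flour bag, 280 mm long along its x, blade (58 mm wide) to +x, 8 mm thick. Origin: under its middle.
There are look-alikes about, which are no part of the job. Of the things like the cup, leave any that is purple, turquoise or yellow; of the rest the smaller one is meant.

How it is judged:
On the way, in this order (a step that is already met when the one before it is completed fails the run):
1. both baskets are pushed fully home (value of joint each of basket_left, basket_right below 0.005 m), for 0.2 s.
2. then the green start key is pressed all the way down, with both baskets home (all of step 1 and value of joint start_key above 0.004 m), for 0.05 s.
At the end, for the whole second after the job is handed in: both baskets within 5 mm of fully home, the start key pressed (at least 4 of its 5 mm) after that and sprung back, the off key up, the cup, flour bag and spatula upright or lying where they were (within 25 mm) (all of step 1 and value of joint each of start_key, off_key below 0.001 m and angle between each of cup, flour's own z axis and vertical below 0.1 rad and distance of each of cup, flour, spatula from where it was at the start of the episode below 0.025 m); the robot touches nothing.
It fails at once if a basket's handle is taken between the fingers instead of being pushed ((x of the grasp point in the frame of handle_left between 0.002 and 0.084 m and y of the grasp point in the frame of handle_left between -0.017 and 0.017 m and z of the grasp point in the frame of handle_left between -0.022 and 0.013 m) or (x of the grasp point in the frame of handle_right between 0.002 and 0.084 m and y of the grasp point in the frame of handle_right between -0.017 and 0.017 m and z of the grasp point in the frame of handle_right between -0.022 and 0.013 m)).
It fails at once if a basket is slammed (faster than 0.4 m/s) (velocity of joint any of basket_left, basket_right below -0.4 m/s).
It fails at once if the start key is pressed while a basket is still out, or the red off key is pressed (value of joint off_key above 0.0025 m or (value of joint start_key above 0.0025 m and value of joint any of basket_left, basket_right above 0.01 m)).
It fails at once if a basket or a key is pushed with the arm or the gripper's body instead of the fingers (contact force between the arm and fryer above 6 N).
It fails at once if the cup, the flour bag or the spatula is moved (over 25 mm), lifted or tipped over (distance of any of cup, flour, spatula from where it was at the start of the episode above 0.025 m or angle between any of cup, flour's own z axis and vertical above 0.35 rad).
It also fails if it takes over 53 s, if anything falls off the work surface, if the arm or the gripper's body presses on something with over 40 N, if the wrist force passes 120 N, or if a joint passes its speed limit or range.

## Robot

A 6-joint arm with a two-finger parallel gripper is mounted at the origin on the work surface. World frame = base frame: x ahead of the robot, y to its left, z up, the work surface at z = 0. Lengths are in m, angles in rad, forces in N, time in s.
With the tool pointing down it reaches from about 0.25 to 0.725 m from the base axis. Payload 4 kg.
Tool frame: the origin (TCP) lies between the finger pads; the fingertips stand 8 mm ahead of it and the grasp point (between the pads) lies 11 mm behind it; z points along the fingers, y is the line along which they close (so a half turn about z gives the same grasp; the last joint's range is limited). The gripper opens to 85 mm and grips with 20 to 120 N. Pads are 22 mm wide; open, the fingers measure 114 mm over their backs; the gripper's body (76 mm by 85 mm) begins 54 mm behind the grasp point. The pads swing forward as they close: fully open they stand 13 mm farther back than shut.
Start: joints at [1.333, 0.241, 0.005, 1.335, 0, 1.571], TCP at [0.118, 0.486, 0.202] pointing down, gripper open.
Joint ranges: [-2.72, 2.72], [-1.05, 1.87], [-1.09, 1.28], [-1.99, 2.15], [-1.42, 1.44], [-3.14, 3.14]. Speed limits (rad/s): [2.79, 2.79, 3.14, 3.14, 3.14, 3.14].

## Interface

Orientations are given as a unit quaternion [x, y, z, w].
In Python, from workcell import status, viewer, bot gives the robot as it stands.
- The arm moves only by the tool servo_tool, never from a script. Its argument "commands" is a list of rows, each a list of 5 numbers: the finger opening in mm, from 0 to 85.4, then the shift along the tool's x, y, z in mm, then the turn about the tool's z in rad. A call has 1 to 20 rows; each row shifts and turns the commanded pose from where the row before left it, along the tool's axes as they then stand; what a row does not reach is not made up. A row lasts 1/8 s, in which the tool goes at most 62.5 mm and 10.7 degrees, less where a joint would pass 70% of its speed; a pose out of reach is approached as far as the arm can. A call is refused whole if a number of a shift passes 62.5 or a number of a turn 0.188, either way. A call with a gripper value outside its range is refused whole. The fingers move at their own pace and stop on an object; the grip force is fixed at half the most. Time passes only in rows, so rows that do not move let the fingers close. It gives the time, the measured TCP pose, the force, the opening and the grip force at its end, in the units of the state.
- status.get_obs(): the state, without advancing time (a new reading comes with each control period).
- viewer.camera(name): name is "side" or "top"; returns (picture, depth): 384x512x3 uint8, red, green, blue; 384x512 float32, m along the optical axis (not along the pixel's ray), 0 where there is no reading.
- viewer.get_calibration(name): a dict with "camera_matrix" (3x3 intrinsics, pixels), "R" (3x3) and "t" (3): a world point X has camera coordinates R X + t. Camera axes: x right, y down, z forward; pixel columns grow to the right and rows downward; lengths in m; the calibration is good to about 2 mm. A picture is of the moment at which its call begins. get_calibration takes no time and is no camera call.
- bot.job_done(): hands the job in; it is judged then, once.
Trained networks look in the newest picture that a camera, given by its name, has taken for a name from the list of things; names that differ only in an ending like _2 or _b are one class to them, and where a whole thing is asked for, a point or a joint stands for the part that bears it (a point fixed in the world has none). Each returns a list of dicts, best first, with "p" (0 to 1); they miss things now and then, are a little off and sometimes report something else, mostly with a low value. They report only what shows in the picture. A call takes as long as a camera call. They do not tell look-alikes from the thing itself.
- viewer.masks_of(camera, label): "mask" (384x512 bool, what is visible of it) and "pixel" ([row, column] in pixels, amid what is visible of it).
- viewer.spot_point(camera, label): "pixel" ([row, column] in pixels: a listed point, or the origin of a listed thing).
The state is a dict: "clock": time; "joint_pos": joint angles; "joint_vel": joint speeds; "tau": joint torques, N m; "eef_pos": TCP position; "tool_rot": TCP orientation; "ft_force": force on the tool from outside, world axes, zero at the start; "ft_torque": the same for the moment, N m; "grip_width": finger opening in m; "grasp_force": force on a finger pad.
Only numpy, scipy, OpenCV 4.12 (cv2) and the standard library are available. Lean on these libraries where they do the work, as an engineer would, in place of code of your own. Each camera call takes 0.05 s, during which the arm holds its last target. There are 200 camera calls.

## Working session

There is one attempt and no reset: what is moved stays moved. The work goes in short steps, Python scripts to look and compute and a tool call to move; the robot and the scene stay as the last step left them, time stands still between calls to the robot, and variables do not carry over. Pictures are saved under pics/ and viewed, at most 10 in all, crops included, and the job is handed in when it is done.

Besides the shell and the picture viewer there is one more tool, called after ">>>" as name(argument=value, ...) on one line, values as JSON. servo_tool: Moves the arm, as the interface text tells. Its arguments: {"type":"object","properties":{"commands":{"type":"array"}},"required":["commands"]}

```bash
mkdir -p pics
cat > h.py <<'E'
import numpy as np,cv2
from workcell import status,viewer,bot
def cal(n):
    c=viewer.get_calibration(n);return np.array(c["camera_matrix"]),np.array(c["R"]),np.array(c["t"])
def world(n,depth):
    K,R,t=cal(n);v,u=np.mgrid[:384,:512]
    p=np.stack([(u-K[0,2])/K[0,0]*depth,(v-K[1,2])/K[1,1]*depth,depth],-1)
    return (p-t)@R
E
python3 - <<'E'
from h import *
np.set_printoptions(precision=4,suppress=True)
o=status.get_obs();print(o["eef_pos"],o["tool_rot"],o["clock"])
ims=[]
for n in("top","side"):
    p,d=viewer.camera(n);ims.append(p);np.save(n+"_d.npy",d);W=world(n,d)
    K,R,t=cal(n);print(n,"cam at",-R.T@t,"fwd",R[2])
    for l in("handle_left","handle_right","start_key_top","off_key_top","cup","flour","fryer"):
        for r in viewer.spot_point(n,l)[:3]:
            y,x=[int(round(q)) for q in r["pixel"]]
            print(n,l,round(r["p"],2),(y,x),W[y,x] if 0<=y<384 and 0<=x<512 else None)
for n,i in zip(("top","side"),ims): cv2.imwrite(f"pics/{n}.png",cv2.resize(i[:,:,::-1],(768,576)))
E
```

```text
[0.1176 0.4853 0.2013] [ 0.1186  0.9929 -0.001  -0.0001] 0.0
top cam at [0.401  0.0408 1.0791] fwd [ 0.1591 -0.0149 -0.9872]
top handle_left 0.84 (215, 256) [0.5025 0.0087 0.142 ]
top handle_right 0.57 (144, 257) [0.68   0.0048 0.1444]
top handle_right 0.44 (193, 251) [0.5793 0.0175 0.0051]
top start_key_top 0.44 (142, 162) [0.6565 0.2207 0.2391]
top off_key_top 0.53 (220, 171) [0.4825 0.1974 0.2316]
top cup 0.97 (257, 289) [ 0.4016 -0.086   0.0005]
top cup 0.81 (126, 268) [ 0.775  -0.0327  0.006 ]
top cup 0.78 (268, 243) [0.3726 0.0405 0.0038]
top flour 0.81 (152, 320) [ 0.6692 -0.1594  0.1082]
top flour 0.29 (145, 259) [ 0.677  -0.0001  0.1458]
top fryer 0.88 (195, 202) [0.5651 0.1487 0.0607]
side cam at [ 1.0525 -0.0181  0.9618] fwd [-0.522   0.0476 -0.8516]
side handle_left 0.8 (177, 243) [0.5111 0.0124 0.1416]
side handle_right 0.82 (239, 237) [ 0.6188 -0.0137 -0.0007]
side handle_right 0.74 (226, 245) [0.6148 0.0091 0.068 ]
side start_key_top 0.55 (206, 342) [0.6662 0.218  0.2359]
side off_key_top 0.67 (141, 321) [0.4845 0.2049 0.236 ]
side cup 0.89 (291, 233) [ 0.7629 -0.0332  0.0046]
side cup 0.87 (166, 246) [0.4032 0.028  0.0359]
side cup 0.8 (227, 246) [0.6173 0.0115 0.0668]
side flour 0.85 (267, 172) [ 0.7381 -0.1642  0.1391]
side fryer 0.75 (221, 296) [0.6079 0.1443 0.0612]
```

View pics/top.png

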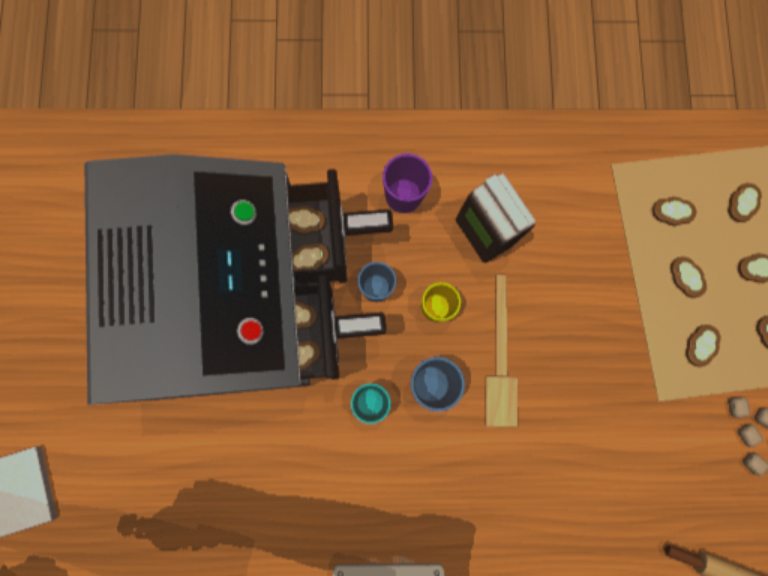

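View pics/side.png

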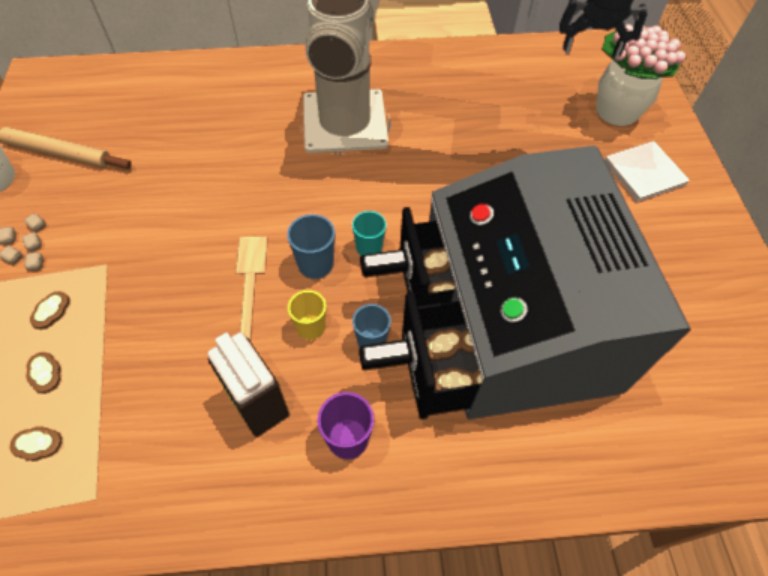

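The top picture shows the fryer on the left with its front facing right (world −y). The green key is at about (243,212) and the red key at (250,331). The right handle ends near column 392 at row 220, and the left one near column 385 at row 324. The target cup is the small blue one at (377,281), and the purple cup is close to the end of the right handle. Next I'll fit the fryer frame.

```bash
cat > m.py <<'E'
from h import *
np.set_printoptions(precision=4,suppress=True)
for n in("top","side"):
    p,d=viewer.camera(n);W=world(n,d);hsv=cv2.cvtColor(p,cv2.COLOR_RGB2HSV);H,S,V=hsv[...,0].astype(int),hsv[...,1],hsv[...,2]
    z=W[...,2];kz=(z>.215)&(z<.255)&(S>150)&(V>90)
    g=W[kz&(abs(H-62)<12)].mean(0);r=W[kz&((H<8)|(H>172))].mean(0)
    ey=(r-g)[:2];L=np.linalg.norm(ey);ey/=L;ex=np.array([ey[1],-ey[0]])
    o=(r+g)[:2]/2-.058*ex
    print(n,"green",g,"red",r,L,"yaw",np.arctan2(ex[1],ex[0]),"origin",o)
    F=np.dstack([(W[...,:2]-o)@ex,(W[...,:2]-o)@ey,z])
    for s in(1,-1):
        m=(abs(F[...,1]-s*.086)<.03)&(F[...,0]<-.05)&(F[...,0]>-.28)&(abs(z-.144)<.006)
        q=F[m];e=np.percentile(q[:,0],[1,3,50])
        print("handle",s,m.sum(),"x",e,"y",np.percentile(q[:,1],[3,97]),"end world",o+e[0]*ex+s*.086*ey,"mid",o+e[0]*ex+np.median(q[:,1])*ey)
    for nm,lo,hi,smin in(("purple",135,160,100),("blue",100,118,90)):
        m=(H>=lo)&(H<=hi)&(S>smin)&(z>.02)&(F[...,0]<-.05)&(F[...,0]>-.35)&(abs(F[...,1])<.25)
        c,l,st,_=cv2.connectedComponentsWithStats(m.astype(np.uint8))
        for i in range(1,c):
            if st[i,4]>80:
                q=F[l==i];w=W[l==i];print(nm,st[i,4],"F",np.percentile(q,[2,98],axis=0).ravel(),"W",np.percentile(w,[2,98],axis=0).ravel())
E
python3 m.py
```

```text
top green [0.6606 0.2202 0.2371] red [0.4821 0.205  0.2369] 0.1791328037396893 yaw 1.6556629154596851 origin [0.5762 0.1548]
handle 1 489 x [-0.14   -0.1382 -0.0993] y [0.0678 0.1012] end world [0.5024 0.0081] mid [0.5037 0.0082]
handle -1 460 x [-0.1672 -0.1653 -0.1267] y [-0.1037 -0.0702] end world [ 0.6761 -0.0045] mid [ 0.6757 -0.0045]
purple 737 F [-0.2436 -0.2101  0.0229 -0.1649 -0.1297  0.1073] W [ 0.7226 -0.0737  0.0229  0.8036  0.0052  0.1073]
side green [0.6635 0.2176 0.2346] red [0.4823 0.2029 0.2335] 0.18187811479874166 yaw 1.6518946055893873 origin [0.5776 0.1524]
handle 1 381 x [-0.1381 -0.1367 -0.0965] y [0.067  0.1016] end world [0.5031 0.0078] mid [0.507  0.0081]
handle -1 492 x [-0.1661 -0.1645 -0.1239] y [-0.1043 -0.071 ] end world [ 0.6768 -0.0062] mid [ 0.68  -0.006]
purple 879 F [-0.2428 -0.2124  0.0229 -0.1646 -0.1317  0.1048] W [ 0.7252 -0.076   0.0229  0.806   0.0021  0.1048]
blue 824 F [-0.2547  0.1471  0.0238 -0.1827  0.2298  0.1056] W [ 0.3661 -0.1176  0.0238  0.4488 -0.0455  0.1056]
blue 368 F [-0.1629 -0.0285  0.0217 -0.1071  0.0334  0.0796] W [ 0.555  -0.01    0.0217  0.6171  0.0445  0.0796]
```

>>> servo_tool(commands=[[0,0,0,-50,-0.16],[0,0,0,-50,-0.16],[0,0,0,0,0]])

```text
clock: 1.27
eef_pos: [0.1183, 0.4882, 0.3067]
tool_rot: [-0.041, 0.999, 0.004, 0.001]
ft_force: [0.0, 0.8, -0.7]
grip_width: 0.0322
grasp_force: 0.0
```

>>> servo_tool(commands=[[0,-31,-50,0,0],[0,-31,-50,0,0],[0,-31,-50,0,0],[0,-31,-50,0,0],[0,-31,-50,0,0],[0,-31,-50,0,0],[0,-31,-50,0,0],[0,-31,-50,0,0],[0,-31,-50,0,0],[0,-31,-50,0,0],[0,-31,-50,0,0],[0,0,0,0,0],[0,0,0,0,0]])

```text
clock: 2.9
eef_pos: [0.5021, -0.0341, 0.3012]
tool_rot: [-0.041, 0.999, 0.0, -0.001]
ft_force: [0.0, 0.6, 0.1]
grip_width: -0.0001
grasp_force: 0.0
```

```bash
cat > f.py <<'E'
from h import *
o=status.get_obs();e=np.array(o["eef_pos"]);q=o["tool_rot"]
ex=np.array([-.083,.9966]);ey=np.array([-.9966,-.083]);d=e[:2]-[.5769,.1536]
print("F mm",np.round(1e3*np.array([d@ex,d@ey,e[2]]),1),"q",np.round(q,3),"f",np.round(o["ft_force"],1),o["grip_width"],o["clock"])
E
python3 f.py
```

```text
F mm [-180.9   90.1  301.2] q [-0.041  0.999  0.    -0.001] f [0.  0.6 0.1] -0.00013896943506046136 2.9
```

>>> servo_tool(commands=[[0,-4,0,45,0],[0,0,0,45,0],[0,0,0,45,0],[0,0,0,38,0],[0,0,0,0,0],[0,0,10,0,0],[0,0,10,0,0],[0,0,10,0,0],[0,0,10,0,0],[0,0,0,0,0]])

```text
clock: 4.15
eef_pos: [0.5036, 0.0068, 0.1295]
tool_rot: [-0.042, 0.999, -0.0, 0.0]
ft_force: [0.2, -0.8, -0.6]
grip_width: 0.0002
grasp_force: 0.0
```

```bash
python3 f.py
```

```text
F mm [-140.2   85.2  129.5] q [-0.042  0.999 -0.     0.   ] f [ 0.2 -0.8 -0.6] 0.00022297357189786715 4.15
```

>>> servo_tool(commands=[[0,0,8,0,0],[0,0,8,0,0],[0,0,8,0,0],[0,0,4,0,0]])

```text
clock: 4.65
eef_pos: [0.5011, 0.0344, 0.1292]
tool_rot: [-0.041, 0.999, -0.0, -0.0]
ft_force: [-0.4, 0.4, -0.6]
grip_width: 0.0002
grasp_force: 0.0
```

>>> servo_tool(commands=[[0,0,3,0,0],[0,0,3,0,0]])

```text
clock: 4.9
eef_pos: [0.5007, 0.04, 0.1292]
tool_rot: [-0.041, 0.999, -0.0, 0.0]
ft_force: [-0.1, 0.3, -1.1]
grip_width: 0.0001
grasp_force: 0.0
```

```bash
python3 f.py; python3 m.py | grep -v -e purple -e blue
```

```text
F mm [-106.9   85.4  129.2] q [-0.041  0.999 -0.     0.   ] f [-0.1  0.3 -1.1] 6.828068104342301e-05 4.9
top green [0.6606 0.2203 0.2371] red [0.4823 0.205  0.2372] 0.17896283618184583 yaw 1.6565074471435137 origin [0.5764 0.1548]Traceback (most recent call last):
  File "m.py", line 13, in <module>
    q=F[m];e=np.percentile(q[:,0],[1,3,50])
             ~~~~~~~~~~~~~^^^^^^^^^^^^^^^^^
    return _quantile_unchecked(
        a, q, axis, out, overwrite_input, method, keepdims, weights)
    return _ureduce(a,
                    func=_quantile_ureduce_func,
    ...<5 lines>...
                    overwrite_input=overwrite_input,
                    method=method)
    r = func(a, **kwargs)
    result = _quantile(arr,
                       quantiles=q,
    ...<2 lines>...
                       out=out,
                       weights=wgt)
    slices_having_nans = np.isnan(arr[-1, ...])
                                  ~~~^^^^^^^^^
IndexError: index -1 is out of bounds for axis 0 with size 0
```

Run:
```python
from h import *
p,d=viewer.camera("side");cv2.imwrite("pics/s2.png",cv2.resize(p[100:300,150:400,::-1],(750,600)))
```

```text
(no output)
```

View pics/s2.png

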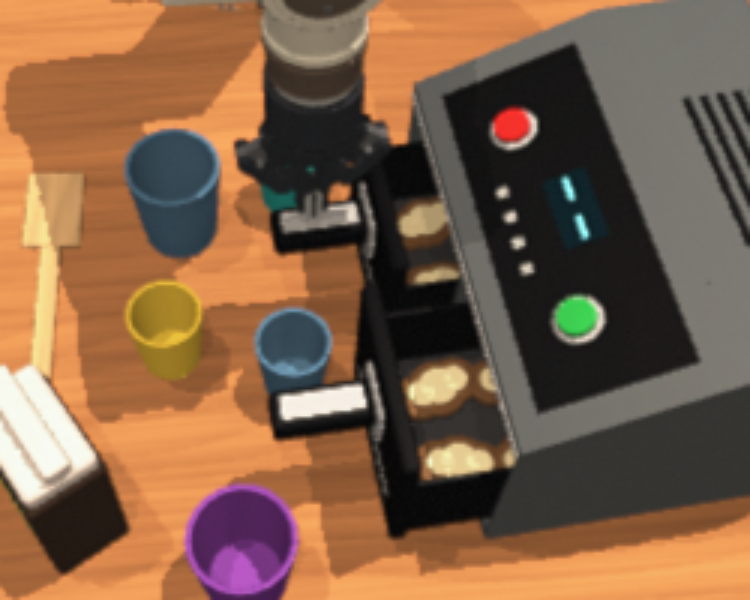

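The side picture shows the fingertips (about 315,205 in the crop) on top of the left handle instead of at its end, and the basket hasn't moved. There was also no contact force. I'll check the fingertip depth against the reported TCP.

```bash
python3 - <<'E'
from h import *
np.set_printoptions(precision=3,suppress=True,linewidth=200)
p,d=viewer.camera("side");W=world("side",d)
ex=np.array([-.083,.9966]);ey=np.array([-.9966,-.083]);o=np.array([.5769,.1536])
for r in range(150,184,2):
  c=255;print(r,[ (p[r,c].tolist(),(np.r_[(W[r,c,:2]-o)@ex,(W[r,c,:2]-o)@ey,W[r,c,2]]*1e3).round(0).tolist()) for c in(250,254,258)])
E
python3 f.py
```

```text
150 [([29, 30, 30], [-119.0, 68.0, 263.0]), ([27, 27, 27], [-113.0, 49.0, 286.0]), ([24, 25, 25], [-100.0, 70.0, 257.0])]
152 [([27, 29, 29], [-119.0, 66.0, 259.0]), ([28, 28, 28], [-109.0, 74.0, 246.0]), ([27, 27, 27], [-100.0, 69.0, 250.0])]
154 [([27, 28, 28], [-119.0, 66.0, 252.0]), ([28, 28, 28], [-108.0, 74.0, 238.0]), ([26, 26, 27], [-211.0, -460.0, 962.0])]
156 [([28, 28, 29], [-119.0, 70.0, 238.0]), ([35, 78, 71], [-104.0, 95.0, 202.0]), ([27, 29, 29], [-100.0, 68.0, 236.0])]
158 [([27, 28, 28], [-119.0, 69.0, 231.0]), ([26, 25, 26], [-105.0, 90.0, 199.0]), ([27, 28, 29], [-99.0, 70.0, 225.0])]
160 [([28, 28, 28], [-119.0, 67.0, 226.0]), ([26, 25, 26], [-105.0, 88.0, 194.0]), ([27, 27, 27], [-98.0, 73.0, 214.0])]
162 [([28, 28, 29], [-118.0, 73.0, 209.0]), ([30, 29, 29], [-106.0, 84.0, 191.0]), ([28, 28, 29], [-98.0, 74.0, 204.0])]
164 [([28, 28, 28], [-118.0, 74.0, 200.0]), ([62, 59, 55], [-108.0, 75.0, 196.0]), ([42, 33, 30], [-98.0, 74.0, 195.0])]
166 [([31, 30, 30], [-117.0, 80.0, 183.0]), ([58, 56, 52], [-107.0, 75.0, 187.0]), ([39, 32, 30], [-97.0, 78.0, 180.0])]
168 [
[... 380 characters left out ...]
, 128], [-116.0, 82.0, 144.0]), ([134, 125, 117], [-106.0, 81.0, 142.0]), ([151, 141, 131], [-95.0, 80.0, 141.0])]
176 [([142, 133, 123], [-117.0, 76.0, 144.0]), ([67, 64, 59], [-107.0, 76.0, 142.0]), ([48, 44, 42], [-97.0, 74.0, 142.0])]
178 [([9, 9, 8], [-118.0, 71.0, 143.0]), ([11, 11, 12], [-108.0, 71.0, 139.0]), ([13, 13, 14], [-98.0, 69.0, 140.0])]
180 [([13, 13, 13], [-119.0, 68.0, 137.0]), ([7, 9, 9], [-108.0, 66.0, 137.0]), ([9, 8, 12], [-98.0, 66.0, 135.0])]
182 [([13, 10, 10], [-118.0, 69.0, 127.0]), ([21, 14, 11], [-108.0, 66.0, 128.0]), ([47, 28, 17], [-97.0, 67.0, 124.0])]
F mm [-107.    85.4  129.2] q [-0.041  0.999 -0.    -0.   ] f [-0.3  0.1 -0.3] -0.0001528963092125635 5.05
```

>>> servo_tool(commands=[[0,0,0,-10,0],[0,0,-35,0,0],[0,0,-30,0,0],[0,0,0,25,0],[0,0,0,20,0],[0,0,0,0,0]])

```text
clock: 5.8
eef_pos: [0.5048, -0.0252, 0.0934]
tool_rot: [-0.041, 0.999, 0.0, -0.001]
ft_force: [-0.6, 0.4, 0.0]
grip_width: 0.0001
grasp_force: 0.0
```

```bash
cat > tip.py <<'E'
from h import *
import subprocess
ex=np.array([-.083,.9966]);ey=np.array([-.9966,-.083]);o=np.array([.5769,.1536])
e=np.array(status.get_obs()["eef_pos"]);dd=e[:2]-o;a,b=dd@ex,dd@ey
for n in("side","top"):
    p,d=viewer.camera(n);W=world(n,d);F=np.dstack([(W[...,:2]-o)@ex,(W[...,:2]-o)@ey,W[...,2]])
    m=(abs(F[...,0]-a)<.04)&(abs(F[...,1]-b)<.03)&(F[...,2]>.03)&(F[...,2]<.22)&(d>0)&(p.max(-1)<110)
    q=F[m]*1e3
    for z in range(90,210,10):
        s=q[(q[:,2]>=z)&(q[:,2]<z+10)]
        if len(s): print(n,z,len(s),"x",np.round([s[:,0].min(),s[:,0].max()]),"y",np.round([s[:,1].min(),s[:,1].max()]))
cv2.imwrite("pics/last.png",1*cv2.resize(viewer.camera("side")[0][100:300,150:400,::-1],(750,600)))
E
python3 f.py; python3 tip.py; cp pics/last.png pics/s3.png
```

```text
F mm [-172.2   86.6   93.4] q [-0.041  0.999  0.    -0.001] f [-0.6  0.4  0. ] 5.033892376723572e-05 5.8
side 120 8 x [-164. -134.] y [66. 90.]
side 130 39 x [-186. -133.] y [67. 94.]
side 140 42 x [-184. -132.] y [67. 96.]
side 150 20 x [-179. -163.] y [74. 93.]
side 160 44 x [-204. -140.] y [72. 95.]
side 170 101 x [-210. -135.] y [71. 95.]
side 180 57 x [-212. -132.] y [67. 94.]
side 190 66 x [-212. -132.] y [67. 94.]
side 200 58 x [-212. -133.] y [67. 87.]
top 130 1 x [-135. -135.] y [102. 102.]
top 140 7 x [-135. -132.] y [ 93. 101.]
top 190 1 x [-133. -133.] y [97. 97.]
```

View pics/s3.png

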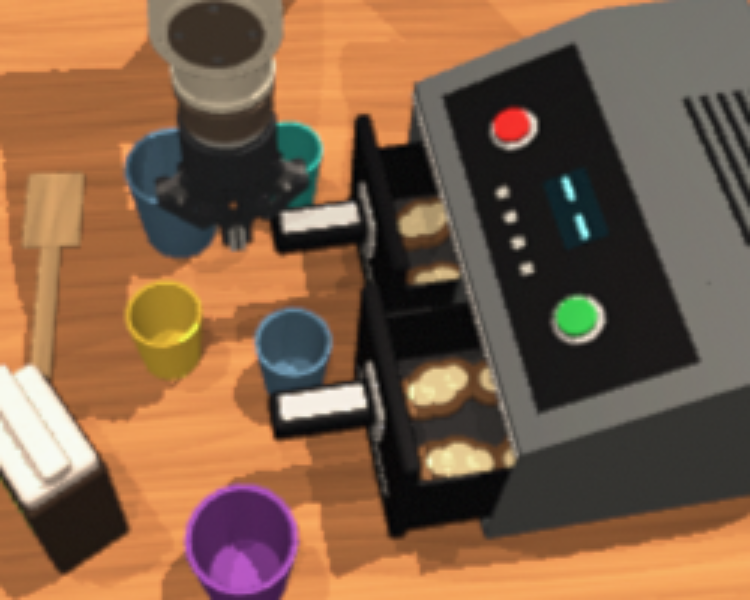

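The fingertips are now in front of the left handle's end (237,240 in the crop), at about the handle's height. The reported z reads about 37 mm low, so I'll carry that offset. Pushing gently now.

>>> servo_tool(commands=[[0,0,8,0,0],[0,0,8,0,0],[0,0,6,0,0],[0,0,6,0,0],[0,0,6,0,0]])

```text
clock: 6.58
eef_pos: [0.5036, 0.0092, 0.0946]
tool_rot: [-0.041, 0.999, -0.0, 0.0]
ft_force: [-0.2, -2.7, 2.5]
grip_width: 0.0003
grasp_force: 1.5
```

>>> servo_tool(commands=[[0,0,6,0,0],[0,0,6,0,0],[0,0,6,0,0],[0,0,6,0,0],[0,0,4,0,0]])

```text
clock: 7.2
eef_pos: [0.501, 0.0373, 0.0942]
tool_rot: [-0.041, 0.999, 0.0, 0.0]
ft_force: [1.5, -2.2, 1.8]
grip_width: 0.0001
grasp_force: 1.4
```

```bash
python3 f.py
```

```text
F mm [-109.6   85.3   94.2] q [-0.041  0.999  0.     0.   ] f [ 1.5 -2.2  1.8] 0.00011977755060233315 7.2
```

>>> servo_tool(commands=[[0,0,3,0,0],[0,0,3,0,0],[0,0,2,0,0]])

```text
clock: 7.58
eef_pos: [0.5007, 0.0402, 0.0943]
tool_rot: [-0.04, 0.999, -0.005, 0.0]
ft_force: [3.1, -18.0, 2.6]
grip_width: -0.0001
grasp_force: 9.1
```

```bash
python3 f.py
```

```text
F mm [-106.7   85.4   94.3] q [-0.04   0.999 -0.005  0.   ] f [  3.1 -18.    2.6] -0.00014463122028182532 7.575
```

>>> servo_tool(commands=[[0,0,-20,0,0],[0,0,-35,0,0],[0,0,-35,-20,0],[0,-40,0,-20,0],[0,-45,0,0,0],[0,-45,0,0,0],[0,-41,0,0,0],[0,0,0,0,0],[0,0,0,0,0]])

```text
clock: 8.7
eef_pos: [0.6766, -0.0302, 0.1329]
tool_rot: [-0.041, 0.999, 0.001, -0.002]
ft_force: [0.3, -0.1, -0.5]
grip_width: 0.0002
grasp_force: 0.0
```

```bash
python3 f.py; python3 m.py | grep -v -e purple -e blue
```

```text
F mm [-191.4  -84.1  132.9] q [-0.041  0.999  0.001 -0.002] f [ 0.3 -0.1 -0.5] 0.00016540420217433564 8.7
top green [0.6607 0.2203 0.237 ] red [0.4821 0.205  0.237 ] 0.17925787132942061 yaw 1.6563263358750326 origin [0.5763 0.1549]
handle 1 252 x [-0.0917 -0.0905 -0.071 ] y [0.0686 0.1011] end world [0.4985 0.0562] mid [0.4993 0.0563]
handle -1 333 x [-0.1462 -0.1447 -0.1169] y [-0.1033 -0.07  ] end world [0.6745 0.0165] mid [0.6741 0.0165]
side green [0.6633 0.2178 0.2342] red [0.4821 0.2029 0.2332] 0.18186681362572232 yaw 1.6528809892644756 origin [0.5774 0.1526]
handle 1 177 x [-0.0903 -0.0893 -0.0701] y [0.0676 0.1001] end world [0.4991 0.0555] mid [0.5036 0.0559]
handle -1 496 x [-0.166  -0.1644 -0.1247] y [-0.105  -0.0714] end world [ 0.6768 -0.0058] mid [ 0.6799 -0.0056]
```

>>> servo_tool(commands=[[0,-2,0,20,0],[0,0,0,10,0],[0,0,0,0,0]])

```text
clock: 9.18
eef_pos: [0.6787, -0.0307, 0.1036]
tool_rot: [-0.041, 0.999, 0.0, -0.001]
ft_force: [-0.1, -0.1, -0.9]
grip_width: 0.0004
grasp_force: 0.0
```

```bash
python3 f.py; python3 tip.py; cp pics/last.png pics/s4.png
```

```text
F mm [-192.1  -86.2  103.6] q [-0.041  0.999  0.    -0.001] f [-0.1 -0.1 -0.9] 0.0003599899977037404 9.175
side 120 12 x [-169. -152.] y [-106.  -74.]
side 130 23 x [-169. -152.] y [-106.  -84.]
side 140 54 x [-204. -154.] y [-106.  -82.]
side 150 19 x [-204. -181.] y [-98. -93.]
side 160 17 x [-197. -186.] y [-99. -81.]
side 170 29 x [-209. -162.] y [-101.  -83.]
side 180 93 x [-229. -158.] y [-101.  -79.]
side 190 48 x [-231. -153.] y [-104.  -85.]
side 200 62 x [-232. -153.] y [-105.  -85.]
```

View pics/s4.png

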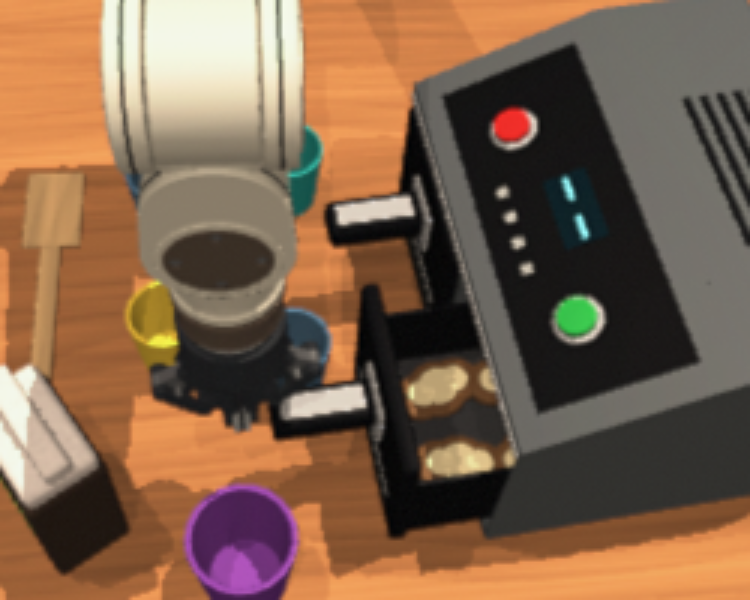

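The left basket is home. The fingertips are in front of the right handle (about 240,415 in the crop), but about 10 mm higher than for the left push. I'll lower them 10 mm and push.

>>> servo_tool(commands=[[0,0,0,10,0],[0,0,4,0,0],[0,0,7,0,0],[0,0,7,0,0],[0,0,7,0,0],[0,0,7,0,0]])

```text
clock: 10.07
eef_pos: [0.6772, 0.0015, 0.0939]
tool_rot: [-0.041, 0.999, -0.0, -0.0]
ft_force: [-0.3, -3.2, -2.4]
grip_width: -0.0001
grasp_force: 1.5
```

>>> servo_tool(commands=[[0,0,7,0,0],[0,0,7,0,0],[0,0,7,0,0],[0,0,7,0,0],[0,0,7,0,0],[0,0,7,0,0]])

```text
clock: 10.82
eef_pos: [0.6738, 0.0435, 0.0942]
tool_rot: [-0.041, 0.999, -0.0, -0.0]
ft_force: [-1.1, -3.4, -1.1]
grip_width: -0.0002
grasp_force: 1.5
```

```bash
python3 f.py
```

```text
F mm [-117.7  -87.4   94.2] q [-0.041  0.999 -0.    -0.   ] f [-1.1 -3.4 -1.1] -0.00016074368954187447 10.825
```

>>> servo_tool(commands=[[0,0,5,0,0],[0,0,3,0,0],[0,0,3,0,0],[0,0,2,0,0],[0,0,1,0,0]])

```text
clock: 11.45
eef_pos: [0.6731, 0.0548, 0.0944]
tool_rot: [-0.04, 0.999, -0.002, 0.0]
ft_force: [-0.3, -8.5, -1.4]
grip_width: -0.0002
grasp_force: 4.3
```

```bash
python3 f.py
```

```text
F mm [-106.4  -87.6   94.4] q [-0.04   0.999 -0.002  0.   ] f [-0.3 -8.5 -1.4] -0.00020262694636553782 11.45
```

>>> servo_tool(commands=[[0,0,2,0,0],[0,0,0,0,0],[0,0,-15,0,0],[0,0,-10,-45,0],[0,0,0,-50,0],[0,0,0,-50,0],[0,0,0,-40,0],[0,0,45,0,0],[0,-2,50,0,0],[0,0,50,0,0],[0,0,40,0,0],[0,0,0,0,0],[0,0,0,0,0]])

```text
clock: 13.08
eef_pos: [0.6618, 0.2189, 0.2795]
tool_rot: [-0.041, 0.999, 0.0, 0.0]
ft_force: [-0.2, -0.8, 0.6]
grip_width: 0.0001
grasp_force: 0.0
```

```bash
python3 f.py
python3 - <<'E'
from h import *
ex=np.array([-.083,.9966]);ey=np.array([-.9966,-.083]);o=np.array([.5769,.1536])
np.set_printoptions(precision=1,suppress=True)
e=np.array(status.get_obs()["eef_pos"]);dd=e[:2]-o;a,b=dd@ex,dd@ey
p,d=viewer.camera("side");W=world("side",d);F=np.dstack([(W[...,:2]-o)@ex,(W[...,:2]-o)@ey,W[...,2]])*1e3
for s in(1,-1):
    m=(abs(F[...,1]-s*86)<25)&(F[...,0]<-50)&(F[...,0]>-200)&(abs(F[...,2]-144)<6);print(s,m.sum(),np.percentile(F[m][:,0],[1,3]) if m.any() else "")
m=(abs(F[...,0]-a*1e3)<18)&(abs(F[...,1]-b*1e3)<20)&(F[...,2]>250)&(F[...,2]<340)
q=F[m];q=q[np.argsort(q[:,2])];print(q[:12])
cv2.imwrite("pics/s5.png",cv2.resize(p[80:300,150:420,::-1],(736,600)))
E
```

```text
F mm [ 58.  -90.  279.5] q [-0.041  0.999  0.     0.   ] f [-0.2 -0.8  0.6] 0.00010759741026739403 13.075
1 185 [-91.3 -90.5]
-1 236 [-91.4 -90.5]
[[  52.5  -98.8  307. ]
 [  50.9  -95.3  309.5]
 [  51.5  -98.8  311.2]
 [  57.1 -100.2  311.9]
 [  62.9 -101.4  312.3]
 [  60.9 -101.1  312.4]
 [  58.9 -100.8  312.4]
 [  51.6  -97.4  312.8]
 [  59.   -99.3  313.8]
 [  54.2 -101.1  314.1]
 [  52.2 -100.8  314.3]
 [  49.6  -95.8  314.5]]
```

View pics/s5.png

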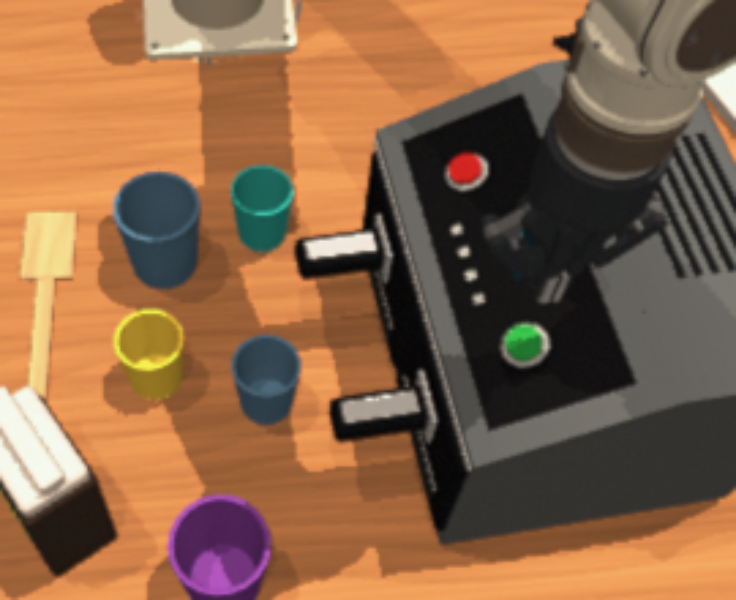

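Both handle ends read 91 mm in front of the fryer's front plane, so both baskets are home. The fingertips (555,290 in the crop) are about 70 mm above the green key. Going down now.

>>> servo_tool(commands=[[0,0,0,30,0],[0,0,0,25,0],[0,0,0,7,0],[0,0,0,0,0]])

```text
clock: 13.62
eef_pos: [0.6618, 0.2176, 0.2175]
tool_rot: [-0.04, 0.999, 0.0, -0.0]
ft_force: [-0.3, -0.3, 0.9]
grip_width: 0.0
grasp_force: 0.0
```

>>> servo_tool(commands=[[0,0,0,3,0],[0,0,0,3,0],[0,0,0,2,0],[0,0,0,0,0]])

```text
clock: 14.12
eef_pos: [0.6618, 0.2189, 0.2097]
tool_rot: [-0.041, 0.999, 0.0, 0.0]
ft_force: [-0.1, -0.2, 1.3]
grip_width: -0.0
grasp_force: 0.8
```

```bash
python3 f.py
```

```text
F mm [ 58.  -90.  209.7] q [-0.041  0.999  0.     0.   ] f [-0.1 -0.2  1.3] -1.0749311872665019e-05 14.125
```

Contact is just starting (1.3 N), so I'll press on.

>>> servo_tool(commands=[[0,0,0,2,0],[0,0,0,2,0],[0,0,0,1,0],[0,0,0,0,0]])

```text
clock: 14.62
eef_pos: [0.6619, 0.2191, 0.2051]
tool_rot: [-0.041, 0.999, 0.0, 0.001]
ft_force: [-0.2, 1.5, 6.2]
grip_width: -0.0003
grasp_force: 2.3
```

>>> servo_tool(commands=[[0,0,0,1,0],[0,0,0,1,0],[0,0,0,0,0]])

```text
clock: 15.0
eef_pos: [0.662, 0.2193, 0.2044]
tool_rot: [-0.041, 0.999, 0.001, 0.002]
ft_force: [-1.4, 1.2, 8.2]
grip_width: 0.0
grasp_force: 3.9
```

>>> servo_tool(commands=[[0,0,0,2,0],[0,0,0,0,0],[0,0,0,0,0]])

```text
clock: 15.38
eef_pos: [0.6621, 0.2194, 0.2042]
tool_rot: [-0.041, 0.999, 0.001, 0.002]
ft_force: [-2.6, -0.3, 13.8]
grip_width: 0.0002
grasp_force: 6.2
```

>>> servo_tool(commands=[[0,0,0,-10,0],[0,0,0,-30,0],[0,0,0,-50,0],[0,0,0,-30,0],[0,0,0,0,0],[0,0,0,0,0]])

```text
clock: 16.12
eef_pos: [0.6614, 0.2185, 0.3181]
tool_rot: [-0.041, 0.999, -0.0, -0.001]
ft_force: [1.0, 0.9, -1.0]
grip_width: 0.0
grasp_force: 0.0
```

```bash
python3 f.py; python3 m.py | grep -e top -e side -e handle -e blue
```

```text
F mm [ 57.7 -89.6 318.1] q [-0.041  0.999 -0.    -0.001] f [ 1.   0.9 -1. ] 3.458730645077191e-05 16.125
top green [nan nan nan] red [nan nan nan] nan yaw nan origin [nan nan]m.py:6: RuntimeWarning: Mean of empty slice.
  g=W[kz&(abs(H-62)<12)].mean(0);r=W[kz&((H<8)|(H>172))].mean(0)
  ret = um.true_divide(
Traceback (most recent call last):
  File "m.py", line 13, in <module>
    q=F[m];e=np.percentile(q[:,0],[1,3,50])
             ~~~~~~~~~~~~~^^^^^^^^^^^^^^^^^
IndexError: index -1 is out of bounds for axis 0 with size 0
```

```bash
sed -i 's/("top","side")/("side",)/' m.py; python3 m.py | grep -v purple && python3 -c "
from workcell import bot;print(bot.job_done())"
```

```text
side green [0.6633 0.2177 0.2346] red [0.4828 0.2031 0.2336] 0.18105147490042656 yaw 1.6516322856783234 origin [0.5778 0.1526]
handle 1 176 x [-0.0907 -0.0899 -0.0704] y [0.0679 0.1001] end world [0.4994 0.0553] mid [0.5023 0.0555]
handle -1 233 x [-0.0902 -0.0894 -0.0704] y [-0.1041 -0.071 ] end world [0.6708 0.0696] mid [0.6739 0.0699]
blue 815 F [-0.255   0.147   0.0234 -0.183   0.2294  0.1064] W [ 0.3664 -0.1175  0.0234  0.4489 -0.0452  0.1064]
blue 389 F [-0.1625 -0.0284  0.0217 -0.1075  0.0336  0.0798] W [ 0.5547 -0.0096  0.0217  0.6168  0.0444  0.0798]
the job is handed in; nothing more can be done
None
```

I handed the job in at about 16 s: both baskets are home, and the green key was pressed to its stop and has sprung back. The cup hasn't moved, and I never touched the flour bag, spatula or red key. On the first try the fingers passed above the left handle because the reported tool height read about 37 mm low; if the judge uses that reported height, that pass could count as gripping the handle.

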